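Seat a kit bracket on the jig's locating pin and bring it up to the stop

ROBOT

A 7-joint arm with a two-finger parallel gripper is mounted at the origin on the work surface. World frame = base frame: x ahead of the robot, y to its left, z up, the work surface at z = 0. Lengths are in mm, angles in rad, forces in N, time in s.
With the tool pointing down it reaches from about 400 to 900 mm from the base axis. Payload 5.6 kg.
Tool frame: the origin (TCP) lies midway between the tips of the shut fingers; the grasp point (between the pads) lies 19 mm behind it; z points along the fingers, y is the line along which they close (so a half turn about z gives the same grasp; the last joint's range is limited). The gripper opens to 92 mm and grips with 3 to 60 N. Pads are 20 mm wide; open, the fingers measure 128 mm over their backs; the gripper's body (75 mm by 189 mm) begins 69 mm behind the grasp point.
Start: joints at [-1.279, 0.468, -0.012, 1.603, 0.006, 1.071, -0.056], TCP at [213.62, 613.903, 180.692] pointing down, gripper open.
Joint ranges: [-2.53, 2.53], [-0.31, 2.02], [-1.57, 1.55], [0.28, 2.44], [-1.29, 4.43], [0.15, 1.84], [-2.92, 2.92]. Speed limits (rad/s): [2.57, 2.57, 3.14, 3.14, 3.14, 3.14, 3.14].

INTERFACE

Orientations are given as a rotation vector (axis times angle).
In Python, from cell import robot, grip, kin, viewer gives the robot as it stands. Calls block until the motion is done:
- robot.movep(position, orientation): joint-space move of the TCP to a pose.
- robot.servo_line(position, feed=150, rotation=None): straight line of the TCP; rotation=None keeps the orientation; feed is the mean speed in mm/s.
- robot.goto_joints(angles): joint-space move.
- grip(opening, newtons=None): opening from 0.0 (shut) to 1.0 (fully open); newtons is the grip in N (None keeps the last); returns when the fingers have stopped.
- robot.hold(seconds).
- kin.ik(position, orientation): joint angles nearest the present ones, or None.
- robot.observe(): the state.
- viewer.read_camera(name): name is "scene" or "top" or "wrist"; returns the picture (420x560x3 uint8, red, green, blue); there is no depth.
- viewer.camera_info(name): a dict with "camera_matrix" (3x3 intrinsics, pixels), "R" (3x3) and "t" (3): a world point X has camera coordinates R X + t. Camera axes: x right, y down, z forward; pixel columns grow to the right and rows downward; lengths in mm; the calibration is good to about 2 mm. The wrist camera is an equidistant fisheye: a pixel r from the principal point sees the ray r / f radians off the axis. A picture is of the moment at which its call begins: read the wrist's pose just before it. camera_info takes no time and is no camera call; for the wrist camera it gives the pose at the moment of the call.
A pose or a line that the arm cannot do raises robot.IKError and nothing moves.
- robot.job_done(): hands the job in; it is judged then, once.
Trained networks look in the newest picture that a camera, given by its name, has taken for a name from the list of things; names that differ only in an ending like _2 or _b are one class to them, and where a whole thing is asked for, a point or a joint stands for the part that bears it (a point fixed in the world has none). Each returns a list of dicts, best first, with "confidence" (0 to 1); they miss things now and then, are a little off and sometimes report something else, mostly with a low value. They report only what shows in the picture. A call takes as long as a camera call. They do not tell look-alikes from the thing itself.
- viewer.silhouettes(name, camera): "mask" (420x560 bool, what is visible of it).
- viewer.pinpoint(name, camera): "at" ([x, y, z] in mm, in the coordinates of the camera as it stood for that picture, good to about 4 mm: a listed point, or the origin of a listed thing).
The state is a dict: "t": time; "joints": joint angles; "joint_velocities": joint speeds; "joint_torque": joint torques, N m; "tcp_pos": TCP position; "tcp_rot": TCP orientation; "contact_force": force on the tool from outside, world axes, zero at the start; "wrist_torque": the same for the moment, N m; "grip_width": opening from 0.0 (shut) to 1.0 (fully open); "grip_force": force on a finger pad.
Only numpy, scipy, OpenCV 4.12 (cv2) and the standard library are available. Lean on these libraries where they do the work, as an engineer would, in place of code of your own. Each camera call takes 0.05 s, during which the arm holds its last target. There are 200 camera calls.

TASK

On the model-kit bench, pick up the black bracket with the two upright cheeks and gently slide it about on the aluminium jig until its hole drops over the slim pin and it lies flat, its tail still well clear of the thicker stop post, on the same side of the post as the slot's middle. Then swing the tail round the pin until its side rests against the post, and let go. Never press hard on the jig, and leave everything else on the bench where it is.

Things in the scene. Friction and masses are not known exactly. Their poses are not given: they have to be found in the camera images.
- bracket: Black bracket, 0.2 kg, 10 thick, flat on the bench: a square head 64 x 64 with a narrower tail. Origin on the underside, at the centre of the head and of its through hole (11 diameter). x along the tail, which is 30 wide (y = -15 to 15) and ends at x = 92; z up. Two upright cheeks flank the hole: outer faces at y = +-15 (30 over both: grip here), 5 thick, x = -13 to 13, z = 10 to 40.
- jig: Fixed aluminium plate 160 (x) by 150 (y) by 18 high, origin under its centre; its x points away from the robot within 25 degrees. On it a slim steel pin and a thicker stop post. The pin, 8 diameter and 14 tall (last 1.5 coned to a flat tip 6 across), is clamped somewhere along a dark slot and does not give; its place is not measured.
- slot (a point): Middle of the dark slot, on the jig's top face, at jig (-30, 0, 18); axes as the jig's. The slot runs along the jig's y. The pin stands on its centre line, anywhere from y = -16 to y = +16 of this point.
- stop (a point): Axis of the stop post (12 diameter, 20 tall) at the jig's top face, at jig (45, -21, 18). The tail must end on the post's +y side, roughly along the jig's x, its side at y = -15 touching the post; this point then lies at y = -21 in the bracket's frame. The angle depends on where the pin is.
- screwdriver: Bystander, to be left alone: yellow-handled screwdriver, 170 long, lying.
- spare_link: Bystander, to be left alone: small flat black link 85 x 22 x 8 with two round bosses, no hole and no cheeks; not the part to use.
- tape_roll: Bystander, to be left alone: roll of tape lying flat, 90 across, 24 high.
- cup: Bystander, to be left alone: white paper cup, 75 high.
- pliers: Bystander, to be left alone: pliers with yellow handles, lying, about 170 long.
- round_case: Bystander, to be left alone: round black case, 94 across, 38 high, in a steel tray.
- flask: Bystander, to be left alone: grey drinks flask, 210 high.
There are look-alikes about, which are no part of the job. Leave any yellow look-alike of the bracket alone. Of the things that look like the jig, take the one that is farthest to the robot's right at the start.

How it is judged (in metres and radians):
On the way, in this order (a step that is already met when the one before it is completed fails the run):
1. the bracket lies flat on the jig with its hole over the pin, its tail at least 5 mm clear of the stop post on the post's +y side (x of bracket in the frame of slot between -0.005 and 0.005 m and y of bracket in the frame of slot between -0.018 and 0.018 m and z of bracket in the frame of slot below 0.002 m and angle between bracket's own z axis and vertical below 0.04 rad and y of stop in the frame of bracket below -0.026 m and x of stop in the frame of bracket above 0 m), for 0.2 s.
2. the bracket, still flat on the pin, rests with its side against the stop post (x of bracket in the frame of slot between -0.005 and 0.005 m and y of bracket in the frame of slot between -0.018 and 0.018 m and z of bracket in the frame of slot below 0.002 m and angle between bracket's own z axis and vertical below 0.04 rad and y of stop in the frame of bracket between -0.0235 and -0.018 m and x of stop in the frame of bracket between 0.05 and 0.095 m), for 0.2 s.
At the end, for the whole second after the job is handed in: The bracket lies flat on the jig (underside within 2 mm of its top face, tilt under 0.04 rad) with its hole over the pin in the slot (hole within 5 mm of the slot's centre line and 18 mm of its middle), its tail's y = -15 side within 2.5 mm of the stop post, at rest and released (all of step 2 and linear speed of bracket below 0.01 m/s and angular speed of bracket below 0.05 rad/s); the robot touches nothing.
It fails at once if the bracket is pressed on the jig, its pin or its post with more than 35 N (contact force between bracket and jig above 35 N).
It fails at once if the fingers press the jig with more than 35 N (contact force between the fingers and jig above 35 N).
It fails at once if any of the bystanders is moved by more than 20 mm (distance of any of screwdriver, spare_link, tape_roll, cup, pliers, round_case, flask from where it was at the start of the episode above 0.02 m).
It also fails if it takes over 72 s, if anything falls off the work surface, if the arm or the gripper's body presses on something with over 40 N, if the wrist force passes 120 N, or if a joint passes its speed limit or range.

## Working session

There is one attempt and no reset: what is moved stays moved. The work goes in short steps, each a Python script; the robot and the scene stay as the last script left them, time stands still between calls to the robot, and variables do not carry over. Pictures are saved under pics/ and viewed, at most 10 in all, crops included, and the job is handed in when it is done.

```bash
ls; mkdir -p pics
cat > h.py <<'E'
import numpy as np, cv2
from cell import robot, grip, kin, viewer
from scipy.spatial.transform import Rotation as Rn
def snap(c,fn=None):
    ci=viewer.camera_info(c); im=viewer.read_camera(c)
    if fn: cv2.imwrite('pics/'+fn,im[:,:,::-1])
    return im,ci
def toworld(p,ci): return np.array(ci['R']).T@(np.array(p)-np.array(ci['t']))
def pix(p,ci,fish=False):
    c=np.array(ci['R'])@np.array(p,float)+np.array(ci['t']);K=np.array(ci['camera_matrix'])
    if fish:
        r=np.hypot(c[0],c[1]);th=np.arctan2(r,c[2]);d=c[:2]/r*th
        return K[:2,:2]@d+K[:2,2]
    q=K@c; return q[:2]/q[2]
def ray(uv,z,ci,fish=False):
    K=np.array(ci['camera_matrix']);d=np.linalg.inv(K)@np.array([uv[0],uv[1],1.])
    if fish:
        th=np.hypot(d[0],d[1]);d=np.array([*(d[:2]/max(th,1e-9)*np.sin(th)),np.cos(th)])
    R=np.array(ci['R']);o=-R.T@np.array(ci['t']);w=R.T@d
    return o+w*(z-o[2])/w[2]
def down(yaw): # tool z down; tool y axis along world angle yaw
    y=np.array([np.cos(yaw),np.sin(yaw),0]);z=np.array([0,0,-1.]);x=np.cross(y,z)
    return Rn.from_matrix(np.c_[x,y,z]).as_rotvec()
E
python3 - <<'E'
from h import *
out=[]
for c in ['scene','top']:
    im,ci=snap(c,c+'0.png'); out.append(im)
    for n in ['bracket','jig','slot','stop']:
        for d in viewer.pinpoint(n,c):
            w=toworld(d['at'],ci); print(c,n,round(d['confidence'],2),w.round(0),pix(w,ci).round(0))
cv2.imwrite('pics/both.png',np.hstack(out)[:,:,::-1][:, :])
print(robot.observe()['t'])
E
```

```text
pics
scene bracket 0.85 [ 187. -369.   -1.] [ 81. 302.]
scene bracket 0.63 [ 497. -156.   -2.] [243. 283.]
scene jig 0.9 [541. 140.  -1.] [308. 216.]
scene jig 0.62 [396. 597.   0.] [322. 134.]
scene slot 0.85 [512. 128.  17.] [298. 211.]
scene slot 0.65 [368. 591.  13.] [315. 130.]
scene stop 0.94 [591. 124.  22.] [323. 218.]
scene stop 0.62 [437. 594.  19.] [332. 132.]
top bracket 0.94 [ 495. -157.    4.] [353. 212.]
top bracket 0.82 [ 183. -367.    5.] [412. 300.]
top jig 0.67 [543. 137.   6.] [273. 197.]
top jig 0.65 [394. 597.  -0.] [147. 234.]
top slot 0.9 [517. 134.  18.] [274. 203.]
top stop 0.91 [594. 130.  19.] [275. 183.]
top stop 0.68 [442. 597.  15.] [147. 220.]
top stop 0.25 [545. 137.   4.] [273. 196.]
0.5
```

View pics/top0.png

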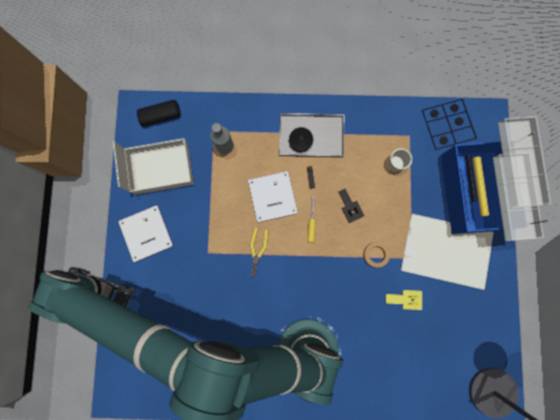

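View pics/scene0.png

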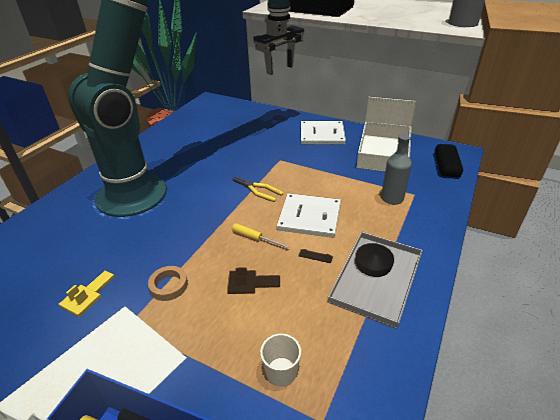

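Candidates for the bracket: black bracket with cheeks at top (352,212), which is the target; yellow look-alike (405,300); small black link (310,177). Candidates for the jig: plate at (273,197), which is the rightmost one for the robot (y≈137), and a second plate at (147,233). Next I'll do a closer look with the wrist camera.

Run:
```python
from h import *
s=robot.observe(); print(Rn.from_rotvec(s['tcp_rot']).as_matrix().round(2).tolist())
for p,b in [((497,-157,150),27),((515,134,150),12)]:
    for o in (90,-90):
        q=kin.ik(p,down(np.radians(b+o))); print(p,b+o,None if q is None else np.round(q,2))
ci=viewer.camera_info('wrist'); R=np.array(ci['R']); c=-R.T@np.array(ci['t']); print(c-np.array(s['tcp_pos']),R[2],np.array(ci['camera_matrix']).round(1).tolist())
robot.servo_line([213.62,613.9,300],feed=250)
# over jig
best=min([down(np.radians(12+o)) for o in (90,-90)],key=lambda r:abs(kin.ik([500,134,300],r)[6]))
robot.movep([490,140,300],best)
im,ci=snap('wrist','w_jig.png')
for n in ['jig','slot','stop']:
    for d in viewer.pinpoint(n,'wrist'):
        w=toworld(d['at'],ci);print(n,round(d['confidence'],2),w.round(1),pix(w,ci,True).round(0))
import pickle; pickle.dump(ci,open('ci_jig.pkl','wb'))
robot.movep([480,-150,300],best)
im,ci=snap('wrist','w_br.png')
for d in viewer.pinpoint('bracket','wrist'):
    w=toworld(d['at'],ci);print('br',round(d['confidence'],2),w.round(1),pix(w,ci,True).round(0))
pickle.dump(ci,open('ci_br.pkl','wb'))
a=cv2.imread('pics/w_jig.png');b=cv2.imread('pics/w_br.png')
print(robot.observe()['t'],np.round(robot.observe()['joints'],2))
```

```text
[[-0.94, 0.33, 0.0], [0.33, 0.94, -0.0], [-0.0, -0.0, -1.0]]
(497, -157, 150) 117 [-0.32  0.33  0.68  1.98 -0.25  0.92  2.53]
(497, -157, 150) -63 [-0.52  0.39  0.95  1.99 -0.39  0.95 -0.47]
(515, 134, 150) 102 [-0.48  0.3   0.19  1.93 -0.07  0.91  1.53]
(515, 134, 150) -78 [-0.87  0.35  0.68  1.96 -0.27  0.93 -1.42]
[-79.59659737  28.23765651 203.6761184 ] [ 0.28089173 -0.09852277 -0.9546691 ] [[325.2, 0.0, 274.0], [0.0, 325.2, 207.4], [0.0, 0.0, 1.0]]
jig 0.89 [538.  138.4   1.5] [266. 192.]
jig 0.84 [400.4 598.    1.6] [515. 176.]
slot 0.86 [363.9 589.8  17. ] [522. 158.]
slot 0.84 [512.1 135.8  15.4] [268. 178.]
stop 0.87 [447.6 598.1  16.2] [512. 201.]
stop 0.57 [593.3 133.3  17.1] [256. 227.]
br 0.63 [ 4.955e+02 -1.563e+02 -1.000e-01] [267. 171.]
4.5167 [-0.31  0.1   0.6   1.84 -0.06  1.22  2.09]
```

View pics/w_jig.png

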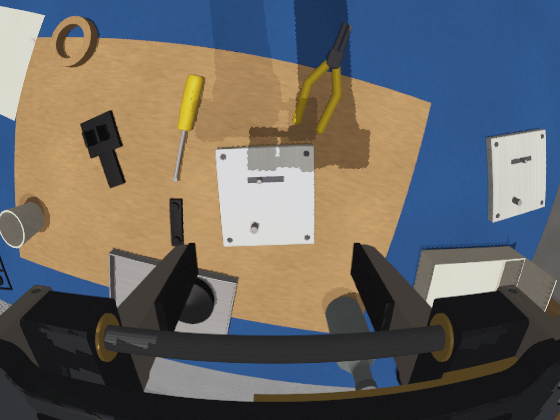

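View pics/w_br.png

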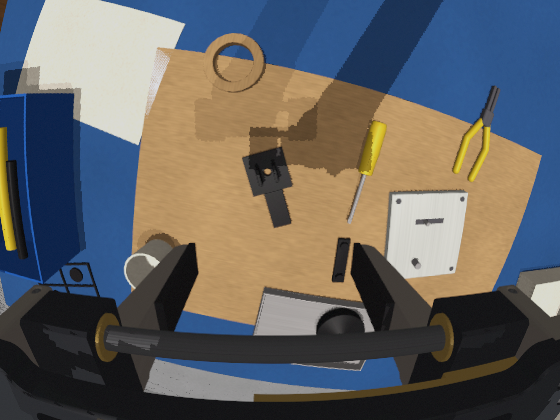

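Wrist picture 1: jig plate at (266,192), slot (268,179) with the pin left of its middle (~(259,182)), post at (255,227). Picture 2: black bracket with hole near (267,172), two cheeks and a tail ending at (281,222). Now a close crop of both.

Run:
```python
from h import *
a=cv2.imread('pics/w_jig.png')[140:255,212:322];b=cv2.imread('pics/w_br.png')[140:235,232:307]
b=np.clip(b.astype(float)*2.2,0,255).astype(np.uint8)
f=lambda i,s:cv2.resize(i,None,fx=s,fy=s,interpolation=cv2.INTER_CUBIC)
A=f(a,4);B=f(b,4); H=max(A.shape[0],B.shape[0])
P=lambda i:cv2.copyMakeBorder(i,0,H-i.shape[0],0,0,0)
cv2.imwrite('pics/crop1.png',np.hstack([P(A),P(B)]));print(A.shape,B.shape)
```

```text
(460, 440, 3) (380, 300, 3)
```

View pics/crop1.png

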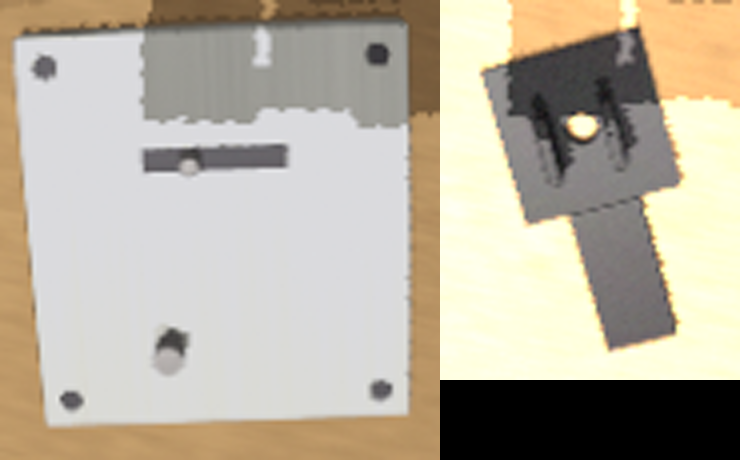

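Run:
```python
from h import *
import pickle
cj=pickle.load(open('ci_jig.pkl','rb'));cb=pickle.load(open('ci_br.pkl','rb'))
def J(u,v,z): return ray(((u+.5)/4-.5+212,(v+.5)/4-.5+140),z,cj,True)[:2]
def B(u,v,z): return ray(((u-440+.5)/4-.5+232,(v+.5)/4-.5+140),z,cb,True)[:2]
def fit(P,Q): # Q=R P + t
    P=np.array(P,float);Q=np.array(Q);p=P-P.mean(0);q=Q-Q.mean(0)
    a=np.arctan2((p[:,0]*q[:,1]-p[:,1]*q[:,0]).sum(),(p*q).sum())
    R=np.array([[np.cos(a),-np.sin(a)],[np.sin(a),np.cos(a)]]);t=Q.mean(0)-R@P.mean(0)
    return a,R,t,(Q-(P@R.T+t))
# image left=-y, up=-x
M=[(-80,-75),(-80,75),(80,75),(80,-75)]
W=[J(15,37,18),J(406,20,18),J(408,414,18),J(48,425,18)]
a,R,t,e=fit(M,W);print('jig',np.degrees(a),t,'res',e.round(1).tolist())
inv=lambda w:(R.T@(np.array(w)-t)).round(1)
for n,w in dict(slotL=J(143,160,18),slotR=J(287,156,18),pin=J(190,167,32),post=J(169,361,38)).items(): print(n,w.round(1),inv(w))
M=[(-32,-32),(-32,32),(32,32),(32,-32),(92,-15),(92,15)]
W=[B(483,71,10),B(638,30,10),B(681,183,10),B(527,222,10),B(610,349,10),B(676,332,10)]
a2,R2,t2,e=fit(M,W);print('br',np.degrees(a2),t2,'hole',B(582,126,8),'res',e.round(1).tolist())
print(robot.observe()['tcp_pos'],'slot',R@[-30,0]+t,'stop',R@[45,-21]+t)
```

```text
jig 14.223755488149848 [542.01789927 139.89596013] res [[0.2, 1.4], [0.4, -1.2], [0.2, -1.2], [-0.7, 1.0]]
slotL [520.1 105.8] [-29.6 -27.6]
slotR [507.1 159.4] [-29.   27.4]
pin [515.9 124. ] [-29.2  -9. ]
post [590.9 131. ] [ 45.2 -20.6]
br 27.374319086171862 [ 493.34441005 -156.33879566] hole [ 493.65484977 -156.32952974] res [[0.4, 1.5], [2.1, -0.6], [0.2, -0.8], [-1.1, 0.4], [-1.3, 0.8], [-0.3, -1.3]]
[ 480.54023566 -148.24423112  299.81878073] slot [512.93759249 132.52468089] stop [590.7982549  130.59666424]
```

Run:
```python
from h import *
b=np.radians(27.4); r=down(b+np.pi/2); c=np.array([493.4,-156.3])
grip(0.65,20)
robot.movep([*c,90],r); 
robot.servo_line([*c,13],feed=100)
s=robot.observe();print(s['t'],s['tcp_pos'],s['contact_force'])
grip(0.0,20); s=robot.observe(); print('w',s['grip_width'],s['grip_force'],s['contact_force'].round(2) if hasattr(s['contact_force'],'round') else s['contact_force'])
robot.servo_line([*c,100],feed=150)
r2=down(np.radians(33)+np.pi/2)
pin=np.array([512.94,132.52])+9*np.array([np.sin(np.radians(14.2)),-np.cos(np.radians(14.2))])
print('pin',pin,kin.ik([*pin,50],r2))
robot.movep([*pin,100],r2)
robot.servo_line([*pin,50],feed=100); robot.hold(0.2)
s=robot.observe();print(s['t'],s['tcp_pos'],s['contact_force'],s['wrist_torque'],s['grip_width'])
im,ci=snap('wrist','w_held.png')
for n in ['bracket','slot','stop']:
  for d in viewer.pinpoint(n,'wrist'):
    w=toworld(d['at'],ci);print(n,round(d['confidence'],2),w.round(1),pix(w,ci,True).round(0))
a=cv2.imread('pics/w_held.png')[110:300,150:400]
cv2.imwrite('pics/held_c.png',np.clip(cv2.resize(a,None,fx=3,fy=3,interpolation=2)*1.3,0,255))
```

```text
6.9167 [ 493.86976714 -156.52297533   13.48653274] [0.37893567 0.39678737 0.20810425]
w 0.0058671325438367965 0.0 [ 0.18 -0.85  0.21]
pin [515.14776647 123.79499185] [-0.64358892  0.46848991  0.42893114  2.01897882 -0.29136594  0.71252039
  2.11375422]
10.525 [515.66772662 123.95279414  50.64815978] [-0.56029422 -0.43940973  0.14639231] [ 0.05017549 -0.00911951 -0.04359179] 0.0031635266880492416
bracket 0.73 [ 492.4 -155.5    1.4] [35. 37.]
slot 0.91 [511.  133.6  20.4] [288. 223.]
stop 0.87 [593.1 130.2  17.8] [231. 295.][ WARN:0@10.934] global loadsave.cpp:1063 imwrite_ Unsupported depth image for selected encoder is fallbacked to CV_8U.
```

View pics/held_c.png

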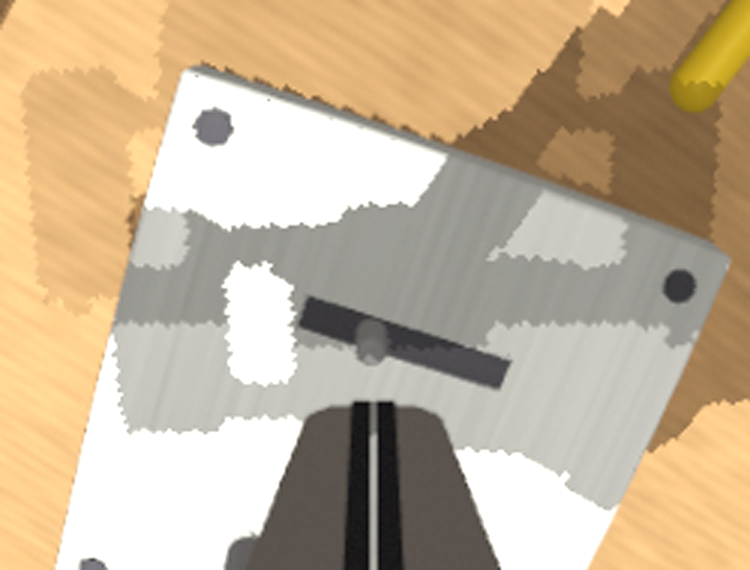

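The held-view shows shut, empty fingers at crop (372,480), with the pin on the slot at (372,342): the grasp missed. I'll check the gripper and the bracket.

Run:
```python
from h import *
robot.servo_line([515,124,110],feed=150)
for o in (0.65,1.0):
    print(o,grip(o,20),robot.observe()['grip_width'])
b=np.radians(27.4); r=down(b+np.pi/2)
robot.movep([480,-163,140],r)
s=robot.observe();print(s['t'],s['tcp_pos'],s['grip_width'])
im,ci=snap('wrist','w_br2.png')
import pickle; pickle.dump(ci,open('ci_br2.pkl','wb'))
for d in viewer.pinpoint('bracket','wrist'):
    w=toworld(d['at'],ci);print(round(d['confidence'],2),w.round(1),pix(w,ci,True).round(0))
a=im[100:350,120:440,::-1].astype(float)*1.8
cv2.imwrite('pics/br2.png',cv2.resize(np.clip(a,0,255).astype(np.uint8),None,fx=2.4,fy=2.4,interpolation=2))
```

```text
0.65 False 0.6436618227442922
1.0 False 0.995384542542579
14.0 [ 480.51487179 -161.41599501  139.77801243] 1.0032774953405286
0.55 [ 496.9 -155.8    2.6] [272. 203.]
```

View pics/br2.png

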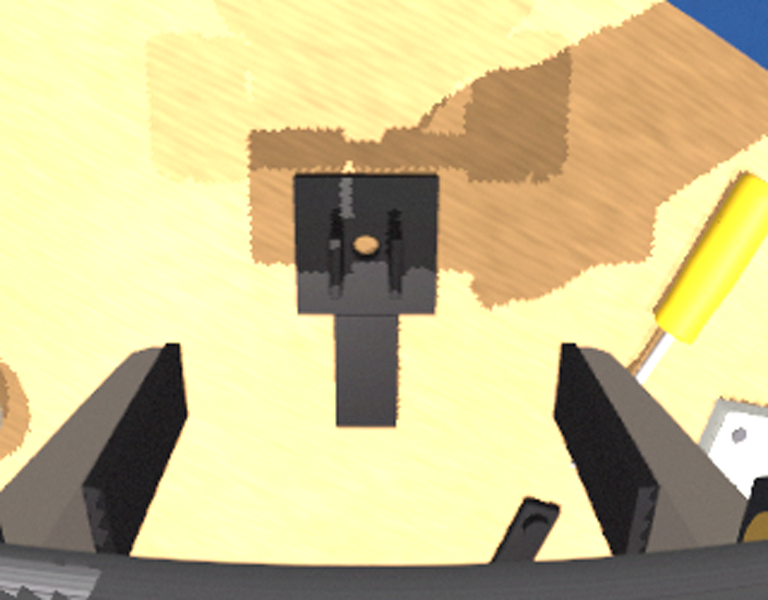

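Run:
```python
from h import *
import pickle
cb=pickle.load(open('ci_br2.pkl','rb'))
f=lambda u,v,z:ray(((u+.5)/2.4-.5+120,(v+.5)/2.4-.5+100),z,cb,True)[:2]
print('hole',f(366,244,9)); print('mid tail',f(367,426,10)); m=f(367,426,10)-f(366,244,9); print(np.degrees(np.arctan2(m[1],m[0])),np.hypot(*m))
print('head',[f(*p,10).round(1).tolist() for p in [(293,176),(438,175),(436,313),(298,313)]])
s=robot.observe(); p=pix(s['tcp_pos'],cb,True); print('tcp px crop',(p-[120,100])*2.4)
print(grip(0.65,20)); print(robot.observe()['grip_width'])
```

```text
hole [ 493.0061909  -156.90397581]
mid tail [ 574.43640724 -114.10933279]
27.72361563819556 91.99055171792085
head [[480.0, -199.5], [450.4, -143.7], [507.2, -113.3], [536.5, -169.6]]
tcp px crop [369.92498129 328.64062236]
False
0.6504857240360717
```

Run:
```python
from h import *
r=down(np.radians(27.6)+np.pi/2); c=np.array([493.2,-156.6])
robot.movep([*c,90],r); robot.servo_line([*c,13],feed=100)
s=robot.observe();print(s['t'],s['tcp_pos'],s['grip_width'])
a,_=snap('wrist')
for o in (0.45,0.36,0.3,0.2):
    g=grip(o,20); s=robot.observe(); print(o,g,s['grip_width'],s['grip_force'],np.round(s['contact_force'],1))
    if g: break
b,_=snap('wrist')
j=np.vstack([i[130:330,110:440,::-1] for i in (a,b)]).astype(float)*1.6
cv2.imwrite('pics/desc.png',cv2.resize(np.clip(j,0,255).astype(np.uint8),None,fx=1.5,fy=1.5))
```

```text
15.975 [ 493.71651883 -156.88666628   13.54713005] 0.6465378109504077
0.45 False 0.44886243439848933 0.0 [0.1 0.4 0.6]
0.36 False 0.3599472227110662 0.0 [ 0.1 -0.5  0.1]
0.3 False 0.301715684988113 0.0 [ 0.   0.1 -0.6]
0.2 False 0.19780513635804445 0.0 [1.1 0.6 0.7]
```

View pics/desc.png

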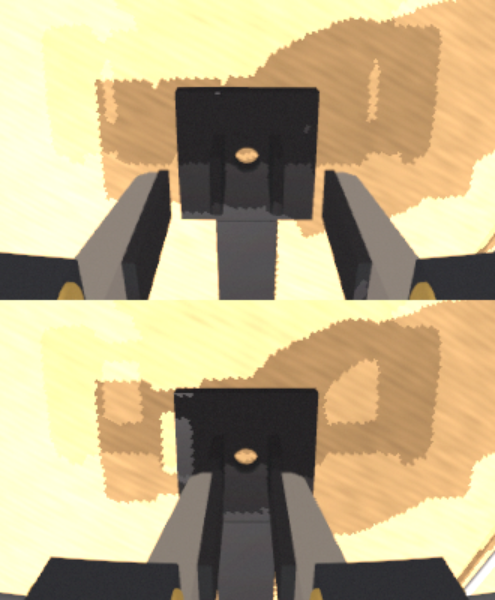

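The fingers sit beside and above the cheeks. The spacing of the tips in the image puts the real tips about 30 mm above the reported TCP. I'll go down in guarded steps to find the true tip height.

Run:
```python
from h import *
c=np.array([493.2,-156.6]); grip(0.55,20)
z=13; f0=robot.observe()['contact_force'][2]
while z>-26:
    z-= 4 if z>-4 else 2
    robot.servo_line([*c,z],feed=60); s=robot.observe(); f=s['contact_force'][2]-f0
    if f>4: break
print(s['t'],z,s['tcp_pos'],f)
g=grip(0.2,20); s=robot.observe(); print(g,s['grip_width'],s['grip_force'],np.round(s['contact_force'],1))
```

```text
21.6417 -25 [ 493.38028497 -156.61067665  -23.53254742] 17.553292256795306
False 0.32518878464153433 23.952822856908824 [-1.8  1.6 13.6]
```

Run:
```python
from h import *
c=np.array([493.2,-156.6]); grip(0.0,25)
robot.servo_line([*c,70],feed=200)
r2=down(np.radians(33)+np.pi/2); pin=np.array([515.1,123.8])
robot.movep([*pin,60],r2); robot.servo_line([*pin,14],feed=80); robot.hold(0.15)
s=robot.observe();f0=s['contact_force'];print(s['t'],s['tcp_pos'],f0,s['grip_width'],s['wrist_torque'])
z=14
while z>5.5:
    z-=1; robot.servo_line([*pin,z],feed=30); s=robot.observe(); d=np.array(s['contact_force'])-f0
    print(z,s['tcp_pos'].round(1) if hasattr(s['tcp_pos'],'round') else s['tcp_pos'],d.round(1))
    if d[2]>3: break
print(s['t'],s['wrist_torque'])
```

```text
24.8917 [515.55207906 123.98107307  14.45709446] [ 0.10827206 -0.18815553 -1.71608868] 0.32750118545223045 [0.04721426 0.06462451 0.00015273]
13 [515.2 124.   13.2] [-0.1 -0.3  0.6]
12 [515.1 123.8  11.9] [ 0.2  0.9 -0.4]
11 [515.  123.7  10.9] [-1.1  0.8 -0.7]
10 [515.  123.8   9.9] [ 0.1  0.4 -0.7]
9 [515.  123.8   8.9] [0.2 1.3 0.2]
8 [515.  123.8   7.9] [-0.1  0.3 -1. ]
7 [515.  123.8   6.9] [-1.1  0.1 -0.6]
6 [515.  123.8   5.9] [-0.3  0.8  0.8]
5 [515.  123.8   4.9] [-0.3  0.3 -0.6]
27.1417 [ 0.05911357  0.04734248 -0.02279381]
```

Run:
```python
from h import *
pin=np.array([515.1,123.8]); f0=np.array([0,0,-1.7]); z=5
while z>-6.5:
    z-=1 if z>-4 else 0.5; robot.servo_line([*pin,z],feed=30); s=robot.observe(); d=np.array(s['contact_force'])-f0
    if np.linalg.norm(d)>2: print(z,np.round(s['tcp_pos'],1),d.round(1))
    if d[2]>4 or np.linalg.norm(d)>8: break
print(s['t'],s['tcp_pos'],s['wrist_torque'],s['grip_width'])
im,ci=snap('wrist')
cv2.imwrite('pics/seat.png',np.clip(cv2.resize(im[110:350,150:420,::-1].astype(float)*1.5,None,fx=2.4,fy=2.4),0,255).astype(np.uint8))
```

```text
-6.0 [515.1 123.8  -5.5] [-1.9 -1.5  6.8]
30.3917 [515.13018233 123.78707007  -5.47334038] [ 0.00437796  0.31259306 -0.03014225] 0.32522208302633887
```

View pics/seat.png

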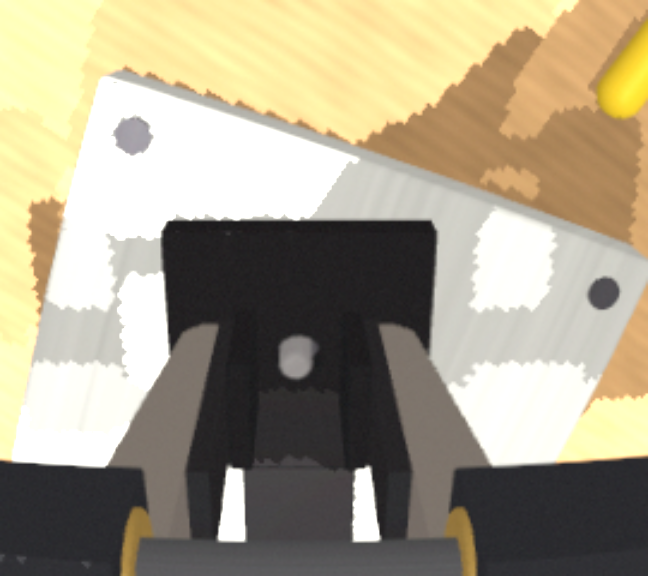

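The picture shows the pin through the hole at crop (296,357), with the bracket flat on the plate. Now I'll swing the tail.

Run:
```python
from h import *
pin=np.array([515.1,123.8]); P=[*pin,-5.6]
robot.servo_line(P,feed=20); robot.hold(0.3)
s=robot.observe(); f0=np.array(s['contact_force']);m0=np.array(s['wrist_torque']); print(s['t'],f0.round(1),m0.round(2))
a=33.
while a>18.5:
    a-=2 if a>25 else 0.5
    robot.servo_line(P,feed=20,rotation=down(np.radians(a)+np.pi/2)); s=robot.observe()
    d=np.array(s['contact_force'])-f0; m=np.array(s['wrist_torque'])-m0
    print(a,d.round(1),m.round(2))
    if abs(m[2])>0.3 or np.linalg.norm(d)>10: break
robot.hold(0.3)
s=robot.observe();y=Rn.from_rotvec(s['tcp_rot']).as_matrix()[:,1];print(s['t'],s['tcp_pos'],np.degrees(np.arctan2(y[1],y[0]))-90)
```

```text
30.9917 [-1.5  0.   4.3] [0.02 0.2  0.02]
31.0 [ 0.2  0.5 -0.6] [ 0.38 -0.12 -0.03]
29.0 [ 0.2  2.7 -0.7] [ 0.55 -0.3   0.02]
27.0 [ 1.2  2.2 -0.9] [ 0.71 -0.38 -0.01]
25.0 [ 0.7  2.2 -0.3] [ 0.64 -0.35  0.01]
24.5 [ 1.8  1.8 -0.4] [ 0.72 -0.43  0.09]
24.0 [1.8 3.6 0.5] [ 0.78 -0.46  0.1 ]
23.5 [1.5 3.4 1.4] [ 0.82 -0.45  0.18]
23.0 [1.  3.6 0.4] [ 0.75 -0.44  0.18]
22.5 [0.7 2.5 0.2] [ 0.72 -0.45  0.15]
22.0 [0.6 3.2 0.9] [ 0.78 -0.39  0.11]
21.5 [0.5 3.2 0.7] [ 0.76 -0.38  0.17]
21.0 [1.1 3.  1.1] [ 0.8  -0.37  0.19]
20.5 [0.9 3.3 1. ] [ 0.76 -0.44  0.24]
20.0 [1.2 3.6 1.4] [ 0.88 -0.39  0.38]
34.7917 [515.15897591 124.35727634  -5.45917819] 20.071550586366214
```

Run:
```python
from h import *
pin=np.array([515.1,123.8]); r=down(np.radians(20)+np.pi/2)
robot.servo_line([*pin,-5.2],feed=20)
grip(0.42); robot.servo_line([*pin,40],feed=60); 
robot.servo_line([*(pin-np.array([20,7])),150],feed=200)
im,ci=snap('wrist','fin.png')
import pickle; pickle.dump(ci,open('ci_f.pkl','wb'))
s=robot.observe();print(s['t'],s['contact_force'],s['grip_width'])
cv2.imwrite('pics/finc.png',np.clip(cv2.resize(im[150:310,180:380,::-1].astype(float)*1.5,None,fx=3.6,fy=3.6,interpolation=2),0,255).astype(np.uint8))
```

```text
37.0417 [-0.34496144  0.62861183 -0.91731094] 0.4193970261335489
```

View pics/finc.png

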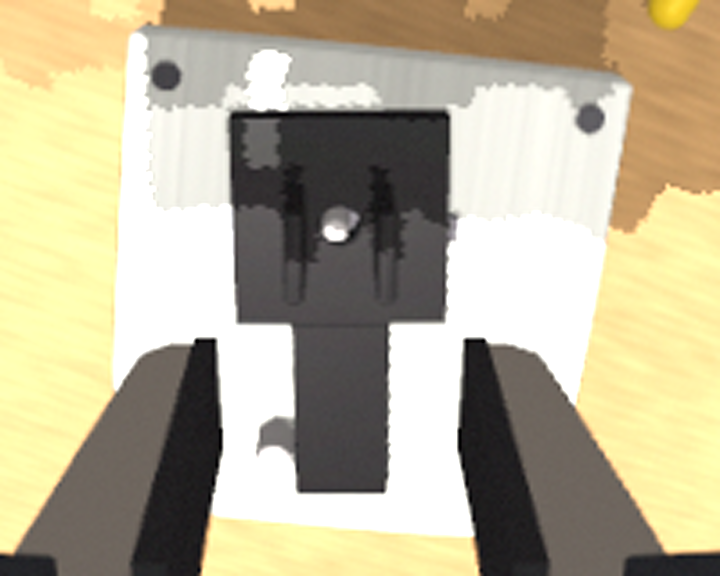

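Run:
```python
from h import *
import pickle
cb=pickle.load(open('ci_f.pkl','rb'))
f=lambda u,v,z:ray(((u+.5)/3.6-.5+180,(v+.5)/3.6-.5+150),z,cb,True)[:2]
hole=f(339,224,27); print('hole',hole)
L=[f(293.5,325,28),f(297,491,28)];R=[f(387.5,325,28),f(386,491,28)]
m0=(L[0]+R[0])/2;m1=(L[1]+R[1])/2;d=m1-m0;a=np.arctan2(d[1],d[0])
w=L[1]-L[0]; h1=f(232,113,28);h2=f(449,113,28); d2=h2-h1
print('ang tail',np.degrees(a),'head',np.degrees(np.arctan2(d2[1],d2[0]))-90,'widths',np.linalg.norm(R[0]-L[0]),np.linalg.norm(R[1]-L[1]))
st=np.array([590.8,130.6])
print('post visible left-edge z38',f(258,452,38))
for A,o in ((a,m0),(np.radians(20.5),hole)):
    v=st-o; print('stop y',-np.sin(A)*v[0]+np.cos(A)*v[1])
```

```text
hole [515.20968648 124.42831737]
ang tail 20.356264054436227 head 20.031380323392895 widths 28.304187311571305 28.579575160750036
post visible left-edge z38 [589.45023551 125.06157507]
stop y -20.771138596554852
stop y -20.691442267853617
```

The stop lies at y ≈ -20.7 in the bracket's frame, which is contact with the post. The hole is over the pin and the gripper is clear, so I'm handing in.

```bash
python3 -c "
from cell import robot
print(robot.job_done(), robot.observe()['t'])"
```

```text
the job is handed in; nothing more can be done
the job is handed in; nothing more can be done
```

I handed the job in at about 37 s: the bracket sits flat over the pin with its tail side against the stop post (stop at y ≈ -20.7 mm in the bracket's frame), and the gripper is released and clear. No verdict came back. The first grasp closed empty because the real fingertips sit about 33 mm above the reported TCP. Pressing forces on the jig stayed around 7 N, and I saw no bystander disturbed.

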